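Fit the bayonet cap to the thread winder and hold it home

TASK

Get the thread winder ready: on its little three-key pad press the round key, then the square key, then the long bar key, each fully down and one at a time. Then take the finned bayonet cap, lower its lugs through the slot in the round winder base, push it all the way down against the spring and turn it a quarter turn clockwise (seen from above) to the stop. Finish there, still gripping the cap, keeping it pushed down and turned so that I can tighten the clamp screw; leave the reel, tape measure, marker and jar where they are.

Things in the scene. Friction and masses are not known exactly. Their poses are not given: they have to be found in the camera images.
- winder: Fixed round grey winder base, 124 mm across, 70 mm high; origin at the centre of its underside, z up. In its top a steel plate 68 mm across, 6 mm thick, with a keyhole: a round bore of 26 mm crossed by one slot 46 mm long, 12 mm wide, along the base's x axis. Below the plate a sprung, turning drive disc, 11 mm below the plate's top at rest. A clamp ring (56 mm inside) stands 2 mm proud round the plate; a clamp screw stands out at +x.
- socket_mouth (a point): Centre of the keyhole at the plate's top, 70 mm above the table; x along the slot. A cap put in meets the disc with its origin 11 mm below this point; its lugs are then still in the slot and cannot turn. Fully pushed down its origin is 20 mm below this point (flange 2 mm above the plate) and the lugs are free to turn under the plate.
- cap: Loose black-and-steel bayonet cap standing on its foot, 59 mm tall, 85 to 170 g; origin at the centre of its underside, z up. Steel shank 22 mm across, 22 mm long; at its foot a cross bar (two lugs) 42 mm long along the cap's x, 8 wide, 8 high. Above it a flange 48 mm across, 22 to 27 mm above the foot, then the grip fin. A half turn makes no difference.
- cap_grip (a point): Point in the flat upright grip fin, 50 mm above the cap's foot. The fin is 40 mm long along the cap's x (parallel to the lugs), 14 mm thick along y, and reaches from 27 to 59 mm above the foot; grip it across its thickness.
- socket_push (a joint): How far the sprung drive disc is pushed down, m: 0 at rest, 0.009 fully down. The spring pushes up with about 4 N at rest, 10.5 N fully down, then a firm stop.
- socket_turn (a joint): Clockwise turn of the drive disc seen from above (yaw decreasing), rad: 0 at rest, stop at 1.45. Dogs embrace the lugs with about 0.13 rad of play each way, so the stop is reached when the cap has turned a quarter turn (1.57 rad) from the slot. A torsion spring turns it back (0.16 N m at the stop): a cap let go turns back and is pushed up.
- keypad: Fixed flat grey key pad, 66 x 150 x 20 mm, to the right of a tall hand press; origin at the centre of its underside. Its three white keys stand in a row along its y axis, 46 mm apart; which key stands in which place varies. The fixed hand press (its raised lever reaches 0.43 m high) stands between the pad and the winder: pass in front of it, nearer the robot than x = 0.43 m.
- key_round_top (a point): Centre of the top of the round key (26 mm diameter), 32.5 mm above the table when up.
- key_square_top (a point): Centre of the top of the square key (25 x 25 mm), 32.5 mm above the table when up.
- key_bar_top (a point): Centre of the top of the long bar key (34 mm along the pad's x, 12 mm wide), 32.5 mm above the table when up.
- key_round (a joint): Press depth of the round key, m: 0 up, 0.005 fully down (about 2 N to start, 5 N fully down); springs back.
- key_square (a joint): Press depth of the square key, m: as the round one.
- key_bar (a joint): Press depth of the bar key, m: as the round one.
- reel: Small thread reel standing, 29 mm diameter, 40 mm tall, beyond the key pad; leave it alone. Origin at the centre of its underside.
- tape: Round roll-up tape measure lying, 52 x 69 x 20 mm, beyond the winder; leave it alone. Origin at the centre of its underside.
- pen: Felt marker lying near the front edge of the table, 14 x 132 x 16 mm (long side along its y); leave it alone. Origin at the centre of its underside.
- jar: Small lidded jar of snaps, 34 mm diameter, 44 mm tall, left of the winder; leave it alone. Origin at the centre of its underside.
Mind the look-alikes: they are no part of the job. Leave any orange look-alike of the cap alone.

How it is judged:
On the way, in this order (a step that is already met when the one before it is completed fails the run):
1. the round key is pressed down, the others up (value of joint key_round above 0.0035 m and value of joint each of key_square, key_bar below 0.0015 m), for 0.05 s.
2. then the square key is pressed down, the others up (value of joint key_square above 0.0035 m and value of joint each of key_round, key_bar below 0.0015 m), for 0.05 s.
3. then the bar key is pressed down, the others up (value of joint key_bar above 0.0035 m and value of joint each of key_round, key_square below 0.0015 m), for 0.05 s.
4. then the cap is in the keyhole and pushed down on the spring, not yet turned (value of joint socket_push above 0.005 m and value of joint socket_turn below 0.4 rad and horizontal distance between cap and winder below 0.006 m and z of cap in the frame of winder below 0.056 m), for 0.05 s.
At the end, for the whole second after the job is handed in: The cap sits upright in the keyhole (axis within 5 mm, tilt under 0.12 rad, foot less than 54.5 mm above the winder's underside), the drive disc is pushed down at least 6 of its 9 mm and turned at least 1.2 of its 1.45 rad, and the fingers still grip the cap (over 2 N) through the last second (value of joint socket_push above 0.006 m and value of joint socket_turn above 1.2 rad and horizontal distance between cap and winder below 0.005 m and z of cap in the frame of winder below 0.0545 m and angle between cap's own z axis and vertical below 0.12 rad and contact force between the fingers and cap above 2 N); the arm keeps its last pose, push and grip.
It fails at once if two keys are pressed together (value of joint each of key_round, key_square above 0.003 m or value of joint each of key_round, key_bar above 0.003 m or value of joint each of key_square, key_bar above 0.003 m).
It fails at once if the reel, tape measure, marker or jar is shifted by more than 30 mm (distance of any of reel, tape, pen, jar from where it was at the start of the episode above 0.03 m).
It also fails if it takes over 61 s, if anything falls off the work surface, if the arm or the gripper's body presses on something with over 40 N, if the wrist force passes 120 N, or if a joint passes its speed limit or range.

ROBOT

A 6-joint arm with a two-finger parallel gripper is mounted at the origin on a cart in front of the work surface, level with it; the furniture and walls round the work are solid. World frame = base frame: x ahead of the robot, y to its left, z up, the work surface at z = 0. Lengths are in m, angles in rad, forces in N, time in s.
With the tool pointing down it reaches from about 0.3 to 0.775 m from the base axis. Payload 14.6 kg.
Tool frame: the origin (TCP) lies midway between the tips of the shut fingers; the grasp point (between the pads) lies 19 mm behind it; z points along the fingers, y is the direction in which the jaws open and shut (so a half turn about z gives the same grasp; the last joint's range is limited). The gripper opens to 94 mm and grips with 3 to 60 N. Pads are 16 mm wide; open, the fingers measure 119 mm over their backs; the gripper's body (75 mm by 177 mm) begins 78 mm behind the grasp point.
Start: joints at [-1.407, 0.3, 1.521, -0, 1.321, -0.067], TCP at [0.126, -0.535, 0.205] pointing down, gripper open.
Joint ranges: [-3.03, 3.03], [-0.79, 2.21], [0.23, 2.52], [-1.04, 4.18], [0, 3.07], [-2.55, 2.55]. Speed limits (rad/s): [2.22, 2.22, 2.57, 3.14, 3.14, 3.14].

INTERFACE

Orientations are given as [roll, pitch, yaw] about the fixed x, y, z axes, in that order (R = Rz(yaw) Ry(pitch) Rx(roll)).
In Python, from station import readout, imaging, job gives the robot as it stands.
- The arm moves only by the tool arm_command, never from a script. Its argument "increments" is a list of rows, each an object with "gripper": the opening, from 0 (shut) to 1 (fully open); "slide": the shift along the world's x, y, z in m, a list of three; "yaw": the turn about the world's z in rad. A call has 1 to 8 rows; each row is the pose to reach, as a shift and turn from the pose commanded when the call began; what a row does not reach only later rows make up. A row lasts 1/8 s, in which the tool goes at most 62.5 mm and 10.7 degrees, less where a joint would pass 70% of its speed; a pose out of reach is approached as far as the arm can. A call with a gripper value outside its range is refused whole. The fingers move at their own pace and stop on an object; "grip_force" is the grip in N (left out, the last holds). Time passes only in rows, so rows that repeat a pose let the fingers close. It gives the time, the measured TCP pose, the force and the opening at its end, in the units of the state.
- readout.get_obs(): the state, without advancing time (a new reading comes with each control period).
- imaging.camera(name): name is "scene" or "top" or "wrist"; returns a dict with "color" (480x640x3 uint8, red, green, blue), "mtx" (3x3 intrinsics, pixels), "rvec" (rotation vector, rad) and "tvec" (3), from world to camera coordinates, as OpenCV has them. Camera axes: x right, y down, z forward; pixel columns grow to the right and rows downward; lengths in m; the calibration is good to about 2 mm. A picture is of the moment at which its call begins. There is no depth.
- job.hand_in(): hands the job in, once; it reports no verdict.
The state is a dict: "time_s": time; "qpos": joint angles; "joint_vel": joint speeds; "tau": joint torques, N m; "ee_pos": TCP position; "eef_rot": TCP orientation; "force": force on the tool from outside, world axes, zero at the start; "moment": the same for the moment, N m; "grip_width": finger opening in m.
Only numpy, scipy, OpenCV 4.12 (cv2) and the standard library are available. Lean on these libraries where they do the work, as an engineer would, in place of code of your own. Each camera call takes 0.05 s, during which the arm holds its last target. There are 200 camera calls.

## Working session

There is one attempt and no reset: what is moved stays moved. The work goes in short steps, Python scripts to look and compute and a tool call to move; the robot and the scene stay as the last step left them, time stands still between calls to the robot, and variables do not carry over. Pictures are saved under pics/ and viewed, about 8 in all and at most 12, crops included, and the job is handed in when it is done.

Besides the shell and the picture viewer there is one more tool, called after "Request:" in YAML: its name, and indented under it one key for each argument. arm_command: Moves the arm, as the interface text tells. Its arguments: {"type":"object","properties":{"increments":{"type":"array","items":{"type":"object","properties":{"gripper":{"type":"number"},"slide":{"type":"array","items":{"type":"number"}},"yaw":{"type":"number"}}}},"grip_force":{"type":"number"}},"required":["increments"]}

```bash
mkdir -p pics; cat > h.py <<'E'
import numpy as np, cv2
from station import readout, imaging, job
def cam(n,f=None):
    c=imaging.camera(n)
    if f: cv2.imwrite(f'pics/{f}.png',c['color'][:,:,::-1])
    np.save(f'pics/{n}.npy',c,allow_pickle=True)
    return c
def ld(n): return np.load(f'pics/{n}.npy',allow_pickle=True).item()
def ray(c,u,v,z):
    R=cv2.Rodrigues(np.array(c['rvec'],float))[0];t=np.array(c['tvec'],float).ravel()
    o=-R.T@t; d=R.T@np.linalg.inv(c['mtx'])@np.array([u,v,1.]); return o+d*(z-o[2])/d[2]
def proj(c,p): return cv2.projectPoints(np.array([p],float),np.array(c['rvec'],float),np.array(c['tvec'],float),np.array(c['mtx'],float),None)[0].ravel()
E
python3 - <<'E'
from h import *
cam('top','top1');cam('scene','scene1')
print(readout.get_obs())
E
```

```text
{'time_s': 0.1, 'qpos': array([-1.40658273e+00,  3.00406136e-01,  1.52153211e+00,  2.43866800e-06,
        1.32068776e+00, -6.66041718e-02]), 'joint_vel': array([ 0.00014425, -0.0013592 , -0.00228755, -0.00053165,  0.00040025,
        0.00144962]), 'tau': array([ 2.92861165e-03, -5.32645655e+01, -3.53282940e+01,  7.10223941e-02,
        2.34973856e-02, -5.89728961e-05]), 'ee_pos': array([ 0.12578204, -0.53517936,  0.20494268]), 'eef_rot': array([-3.14056175e+00, -7.11313127e-05,  2.30817130e-01]), 'force': array([-0.49506609, -0.80321769, -0.58238644]), 'moment': array([ 0.01653161,  0.01646812, -0.02379358]), 'grip_width': 0.09424582126858513}
```

View pics/top1.png

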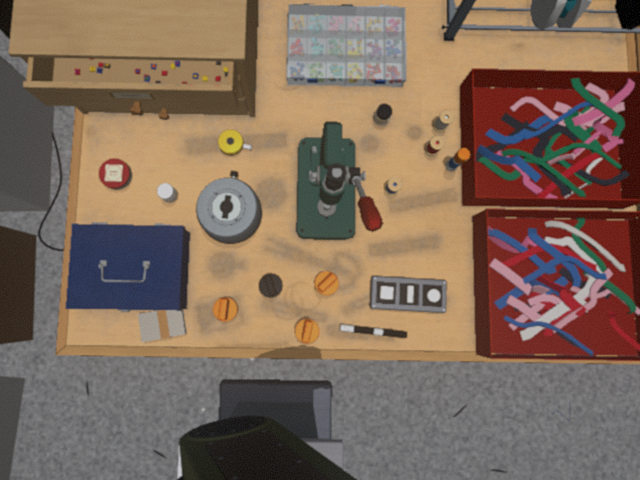

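View pics/scene1.png

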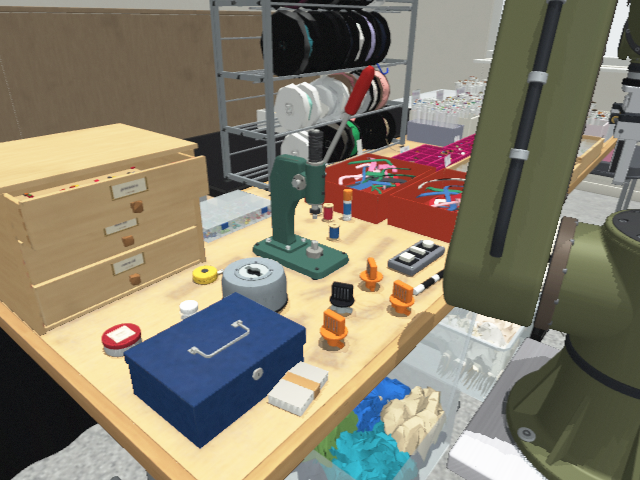

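The top view shows the black cap at (270,285). Its look-alikes are the orange caps at (326,282), (307,330) and (225,308). The pad is at (408,294), with the square key at (387,293), the bar at (410,294) and the round at (433,295). The winder is at (228,208), with its screw at (235,175). By the description, my choice is the black cap. I'll check it in one close crop.

```bash
python3 - <<'E'
from h import *
c=ld('top');im=c['color'][:,:,::-1]
def z(x0,y0,x1,y1): return cv2.resize(im[y0:y1,x0:x1],(400,300),interpolation=cv2.INTER_CUBIC)
a=z(240,262,300,307);b=z(195,177,259,225);k=z(364,265,452,331)
cv2.imwrite('pics/crop1.png',np.vstack([np.hstack([a,b]),np.hstack([k,z(180,150,340,270)])]))
for n,(u,v,h) in dict(sq=(387,293,.0325),bar=(410,294,.0325),rd=(433,295.5,.0325),cap=(270,285,.059),wind=(227,207,.07)).items(): print(n,ray(c,u,v,h).round(4))
g=im.astype(int)
# white keys
m=((im.min(2)>170)).astype(np.uint8);sub=np.zeros_like(m);sub[275:312,368:450]=m[275:312,368:450]
for q in cv2.findContours(sub,0,2)[0]:
    if cv2.contourArea(q)>15:
        M=cv2.moments(q);u,v=M['m10']/M['m00'],M['m01']/M['m00'];print('key',u,v,cv2.contourArea(q),cv2.minAreaRect(q),ray(c,u,v,.0325).round(4))
print('pxscale',np.linalg.norm(ray(c,270,285,.05)-ray(c,271,285,.05)))
E
```

```text
sq [ 0.4371 -0.2405  0.0325]
bar [ 0.4358 -0.2855  0.0325]
rd [ 0.4336 -0.3304  0.0325]
cap [ 0.448  -0.0135  0.059 ]
wind [0.595  0.0717 0.07  ]
key 433.51158645276286 295.14616755793224 93.5 ((433.7500305175781, 295.25), (11.31370735168457, 10.60660171508789), 45.0) [ 0.4343 -0.3315  0.0325]
key 410.0140056022409 293.5602240896358 59.5 ((410.0, 293.5), (15.0, 4.0), 90.0) [ 0.4367 -0.2855  0.0325]
key 386.5 292.275 120.0 ((386.5, 292.0), (12.0, 11.0), 90.0) [ 0.4384 -0.2395  0.0325]
pxscale 0.0019149639132210981
```

View pics/crop1.png

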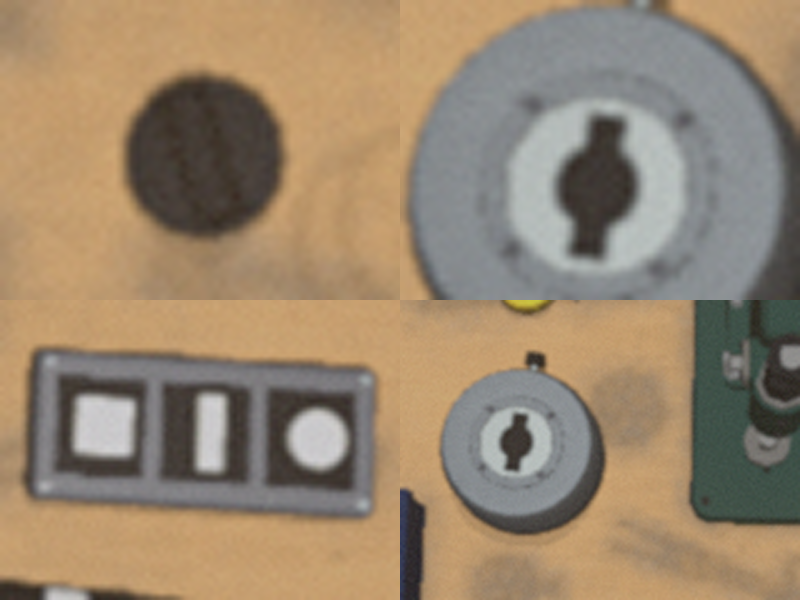

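The crop confirms the black cap, with its fin nearly along world x. The keys read square, bar, round from left to right, 46 mm apart as specified. The slot yaw is about -0.15. I'll move above the round key with the fingers shut.

Request:
arm_command:
  increments:
    - {"slide": [0.051,0.034,0],"gripper": 0}
    - {"slide": [0.102,0.068,0],"gripper": 0}
    - {"slide": [0.154,0.102,0],"gripper": 0}
    - {"slide": [0.205,0.136,0],"gripper": 0}
    - {"slide": [0.257,0.17,0],"gripper": 0}
    - {"slide": [0.308,0.204,-0.03],"gripper": 0}
    - {"slide": [0.308,0.204,-0.09],"gripper": 0}
    - {"slide": [0.308,0.204,-0.14],"gripper": 0}
  grip_force: 20

```text
invalid input
```

Request:
arm_command:
  increments:
    - {"gripper": 0}
    - {"gripper": 0}

```text
invalid input
```

```bash
python3 - <<'E'
from h import *
c=cam('wrist','w1');o=readout.get_obs();print(o['ee_pos'],o['eef_rot'],o['force'],o['grip_width'])
for n,p in dict(r=(.434,-.3315,.0325),b=(.4365,-.2855,.0325),s=(.4385,-.2395,.0325)).items(): print(n,proj(c,p))
E
```

```text
[ 0.12579165 -0.53521322  0.20502171] [-3.14071205e+00 -4.19006516e-05  2.30828663e-01] [-0.15012271 -0.96518201  0.13921198] 0.09417188195638139
r [ 122.10754669 -282.61772917]
b [  52.21412301 -308.07033314]
s [ -19.3742089  -333.13449734]
```

View pics/w1.png

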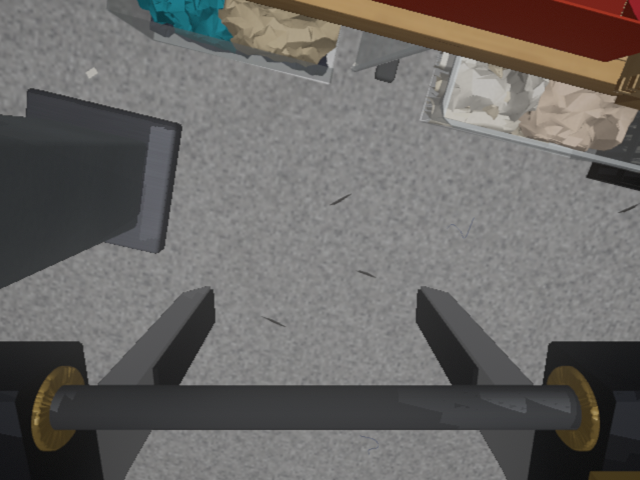

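The move was refused: the wrist view at the start pose shows only the floor and open fingers. A row probably needs every field, so I'll retry with yaw included.

Request:
arm_command:
  increments:
    - {"slide": [0.051,0.034,0],"yaw": 0,"gripper": 0}
    - {"slide": [0.102,0.068,0],"yaw": 0,"gripper": 0}
    - {"slide": [0.154,0.102,0],"yaw": 0,"gripper": 0}
    - {"slide": [0.205,0.136,0],"yaw": 0,"gripper": 0}
    - {"slide": [0.257,0.17,0],"yaw": 0,"gripper": 0}
    - {"slide": [0.308,0.204,-0.03],"yaw": 0,"gripper": 0}
    - {"slide": [0.308,0.204,-0.09],"yaw": 0,"gripper": 0}
    - {"slide": [0.308,0.204,-0.14],"yaw": 0,"gripper": 0}
  grip_force: 20

```text
time_s: 1.15
ee_pos: [0.434, -0.3303, 0.0632]
eef_rot: [-3.141, 0.001, 0.233]
force: [0.0, -0.7, -0.5]
grip_width: 0.0176
```

Request:
arm_command:
  increments:
    - {"slide": [0,0,0],"yaw": 0,"gripper": 0}
    - {"slide": [0,0,-0.02],"yaw": 0,"gripper": 0}
    - {"slide": [0,0,-0.03],"yaw": 0,"gripper": 0}
    - {"slide": [0,0,-0.036],"yaw": 0,"gripper": 0}
    - {"slide": [0,0,-0.039],"yaw": 0,"gripper": 0}
    - {"slide": [0,0,-0.039],"yaw": 0,"gripper": 0}

```text
time_s: 1.9
ee_pos: [0.4342, -0.3319, 0.0277]
eef_rot: [3.14, -0.001, 0.231]
force: [-2.5, 1.1, 7.2]
grip_width: 0.0004
```

The round key is down, 4.8 mm deep at 7 N. Next is the square key.

Request:
arm_command:
  increments:
    - {"slide": [0,0,0.03],"yaw": 0,"gripper": 0}
    - {"slide": [0.002,0.046,0.035],"yaw": 0,"gripper": 0}
    - {"slide": [0.0045,0.092,0.035],"yaw": 0,"gripper": 0}
    - {"slide": [0.0045,0.092,0.03],"yaw": 0,"gripper": 0}
    - {"slide": [0.0045,0.092,0.012],"yaw": 0,"gripper": 0}
    - {"slide": [0.0045,0.092,0.004],"yaw": 0,"gripper": 0}
    - {"slide": [0.0045,0.092,0.0],"yaw": 0,"gripper": 0}
    - {"slide": [0.0045,0.092,0.0],"yaw": 0,"gripper": 0}

```text
time_s: 2.9
ee_pos: [0.4383, -0.2399, 0.0276]
eef_rot: [-3.142, 0.0, 0.23]
force: [-5.3, 3.7, 14.8]
grip_width: 0.0004
```

Request:
arm_command:
  increments:
    - {"slide": [0,0,0.03],"yaw": 0,"gripper": 0}
    - {"slide": [-0.002,-0.046,0.035],"yaw": 0,"gripper": 0}
    - {"slide": [-0.002,-0.046,0.035],"yaw": 0,"gripper": 0}
    - {"slide": [-0.002,-0.046,0.025],"yaw": 0,"gripper": 0}
    - {"slide": [-0.002,-0.046,0.012],"yaw": 0,"gripper": 0}
    - {"slide": [-0.002,-0.046,0.004],"yaw": 0,"gripper": 0}
    - {"slide": [-0.002,-0.046,0.0],"yaw": 0,"gripper": 0}
    - {"slide": [-0.002,-0.046,0.0],"yaw": 0,"gripper": 0}

```text
time_s: 3.9
ee_pos: [0.4361, -0.2846, 0.0274]
eef_rot: [-3.14, 0.001, 0.231]
force: [-9.8, 9.9, 24.6]
grip_width: 0.0004
```

All three keys are done, each about 5 mm deep. Now I'll lift, travel in front of the press at x≈0.38 and turn the wrist, which leaves range for the final quarter turn.

Request:
arm_command:
  increments:
    - {"slide": [0,0,0.05],"yaw": 0,"gripper": 0}
    - {"slide": [-0.03,0,0.1],"yaw": 0.1,"gripper": 0}
    - {"slide": [-0.055,0,0.15],"yaw": 0.28,"gripper": 0}
    - {"slide": [-0.055,0.03,0.194],"yaw": 0.46,"gripper": 0.3}
    - {"slide": [-0.055,0.06,0.194],"yaw": 0.64,"gripper": 0.7}
    - {"slide": [-0.055,0.09,0.194],"yaw": 0.82,"gripper": 0.7}
    - {"slide": [-0.055,0.12,0.194],"yaw": 1.0,"gripper": 0.7}
    - {"slide": [-0.055,0.15,0.194],"yaw": 1.18,"gripper": 0.7}

```text
time_s: 4.9
ee_pos: [0.3812, -0.1343, 0.2202]
eef_rot: [-3.142, -0.0, 1.417]
force: [0.5, 0.6, -0.1]
grip_width: 0.0467
```

Request:
arm_command:
  increments:
    - {"slide": [0,0.03,0],"yaw": 0.18,"gripper": 0.7}
    - {"slide": [0,0.06,0],"yaw": 0.36,"gripper": 0.7}
    - {"slide": [0,0.09,0],"yaw": 0.54,"gripper": 0.7}
    - {"slide": [0,0.12,0],"yaw": 0.72,"gripper": 0.7}
    - {"slide": [0,0.122,0],"yaw": 0.9,"gripper": 0.7}
    - {"slide": [0,0.122,0],"yaw": 1.08,"gripper": 0.7}
    - {"slide": [0,0.122,0],"yaw": 1.26,"gripper": 0.7}
    - {"slide": [0,0.122,0],"yaw": 1.44,"gripper": 0.7}

```text
time_s: 5.9
ee_pos: [0.3813, -0.0132, 0.2202]
eef_rot: [-3.142, -0.0, 2.857]
force: [0.9, -0.0, -0.4]
grip_width: 0.0658
```

Request:
arm_command:
  increments:
    - {"slide": [0.03,0,0],"yaw": 0.18,"gripper": 0.7}
    - {"slide": [0.066,0,0],"yaw": 0.36,"gripper": 0.7}
    - {"slide": [0.066,0,0],"yaw": 0.44,"gripper": 0.7}
    - {"slide": [0.066,0,0],"yaw": 0.44,"gripper": 0.7}
    - {"slide": [0.066,0,0],"yaw": 0.44,"gripper": 0.7}

```text
time_s: 6.52
ee_pos: [0.4471, -0.0133, 0.2204]
eef_rot: [-3.142, 0.0, -2.994]
force: [-0.0, 0.3, 0.1]
grip_width: 0.0658
```

```bash
python3 - <<'E'
from h import *
c=cam('wrist','w2');o=readout.get_obs();print(o['ee_pos'],o['eef_rot'],o['force'],o['grip_width'],o['qpos'])
print(proj(c,(.448,-.0135,.059)),proj(c,(.595,.0717,.07)))
E
```

```text
[ 0.44712517 -0.01333845  0.22050182] [-3.14150705e+00  2.40869610e-04 -2.99391074e+00] [-0.94175404 -0.44674359  0.15493182] 0.06587047522575644 [-1.11721464e-01  5.53375887e-02  1.77319624e+00 -2.16701981e-05
  1.31280406e+00 -1.83019416e+00]
[314.5196861  233.71606867] [383.11706772 404.85857399]
```

View pics/w2.png

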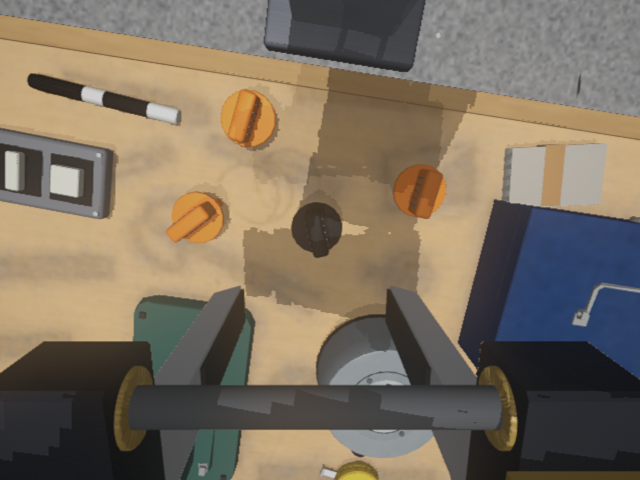

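The wrist view shows the black cap at about (317,230), with the orange ones at (197,217), (248,118) and (420,190). The winder is behind the bar at (378,390). I'll segment the cap's fin with boosted contrast.

```bash
python3 - <<'E'
from h import *
c=ld('wrist');im=c['color'][:,:,::-1]
a=im[190:270,275:360].astype(float);a=np.clip((a/255)**.45*330-60,0,255).astype(np.uint8)
cv2.imwrite('pics/crop2.png',cv2.resize(a,None,fx=7,fy=7,interpolation=cv2.INTER_CUBIC))
R=cv2.Rodrigues(np.array(c['rvec'],float))[0];print('campos',-R.T@np.ravel(c['tvec']))
E
```

```text
campos [ 0.37597769 -0.02375718  0.39899558]
```

View pics/crop2.png

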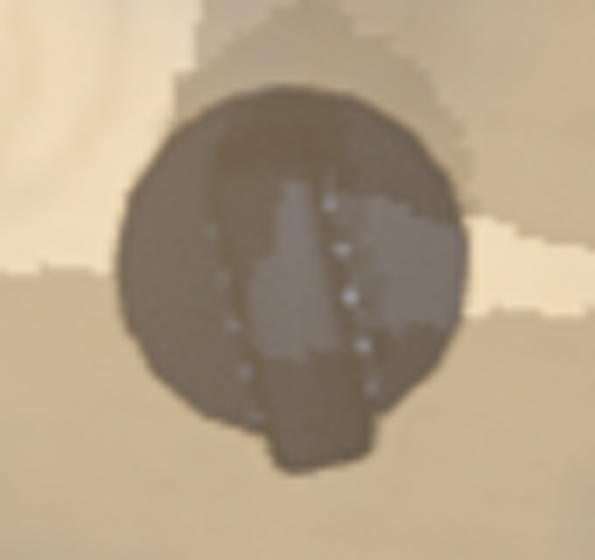

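```bash
python3 - <<'E'
from h import *
c=ld('wrist')
P=lambda u,v,z: ray(c,275+u/7,190+v/7,z)
for a,b in (((211,230),(258,420)),((328,203),(372,388))):
    d=P(*a,.055)-P(*b,.055); print('yaw',np.arctan2(d[1],d[0])%np.pi, np.linalg.norm(d))
print('flange c',P(293,260,.027), 'diam',np.linalg.norm(P(118,260,.027)-P(468,260,.027)))
print('fin end',P(326,462,.059))
t=ld('top');s=lambda u,v,z: ray(t,240+u*.15,262+v*.15,z)
print('top flange',s(204,155,.027),np.linalg.norm(s(126,155,.027)-s(282,155,.027)))
# winder from top: light plate blob and dark keyhole
im=t['color'];x0,y0=195,177;sub=im[y0:225,x0:259].astype(int)
g=sub.min(2);W=lambda u,v,z=.07: ray(t,x0+u*.16-0.42,y0+v*.16-.42,z)
m=cv2.inRange(cv2.resize(np.uint8(g),None,fx=8,fy=8,interpolation=cv2.INTER_CUBIC),0,110)
n,l,st,ce=cv2.connectedComponentsWithStats(m)
for i in range(1,n):
    if 1500<st[i,4] and 100<ce[i][0]<400 and 80<ce[i][1]<320:
        q=cv2.findContours((l==i).astype(np.uint8),0,2)[0][0];r=cv2.minAreaRect(q);print(st[i],ce[i],r)
        u,v=x0+(r[0][0]+.5)/8-.5,y0+(r[0][1]+.5)/8-.5;print('keyhole',ray(t,u,v,.068),'len',ray(t,u,v,.07)[0]-ray(t,u,v+max(r[1])/8,.07)[0])
        u,v=x0+(ce[i][0]+.5)/8-.5,y0+(ce[i][1]+.5)/8-.5;print('keyhole centroid',ray(t,u,v,.068))
d=W(605,120)[:2]*0+ (ray(t,195+(605-400)*.16,177+120*.16,.07)-ray(t,195+(587-400)*.16,177+250*.16,.07))[:2];print('slot yaw',np.arctan2(d[1],d[0]))
E
```

```text
yaw 0.37998407171343596 0.024491479560556563
yaw 0.3812365775859714 0.02372965911474018
flange c [ 0.44833677 -0.01130503  0.027     ] diam 0.04610648739704071
fin end [ 0.46644601 -0.00466568  0.059     ]
top flange [ 0.44880382 -0.0129166   0.027     ] 0.045848758675099015
[  201   148   103   184 12059] [252.11435442 238.67717058] ((252.0914764404297, 239.47994995117188), (179.18492126464844, 103.46186065673828), 77.63751220703125)
keyhole [0.5963364 0.0737956 0.068    ] len 0.04333782114311657
keyhole centroid [0.5965322  0.07379701 0.068     ]
slot yaw -0.10023852784375163
```

The cap is at (0.4485, -0.012) with yaw 0.38: the ribs and the fin end agree. Before grasping I'll take a close unobstructed look at the keyhole.

Request:
arm_command:
  increments:
    - {"slide": [0,0.05,0],"yaw": 0,"gripper": 0.7}
    - {"slide": [0.01,0.087,0],"yaw": 0,"gripper": 0.7}
    - {"slide": [0.06,0.087,0],"yaw": 0,"gripper": 0.7}
    - {"slide": [0.11,0.087,0],"yaw": 0,"gripper": 0.7}
    - {"slide": [0.149,0.087,0],"yaw": 0,"gripper": 0.7}
    - {"slide": [0.149,0.087,0],"yaw": 0,"gripper": 0.7}
    - {"slide": [0.149,0.087,0],"yaw": 0,"gripper": 0.7}

```text
time_s: 7.45
ee_pos: [0.5957, 0.0736, 0.2204]
eef_rot: [-3.142, -0.0, -2.993]
force: [-0.5, 0.4, 0.5]
grip_width: 0.066
```

```bash
python3 - <<'E'
from h import *
c=cam('wrist','w3');o=readout.get_obs();print(o['ee_pos'],o['eef_rot'],o['force'])
p=proj(c,(.5965,.0738,.07));print(p)
x0,y0=int(p[0])-50,int(p[1])-37
cv2.imwrite('pics/crop3.png',cv2.resize(c['color'][y0:y0+75,x0:x0+100,::-1],None,fx=8,fy=8,interpolation=cv2.INTER_CUBIC));print(x0,y0)
E
```

```text
[0.59560411 0.07362022 0.22077153] [-3.14157961e+00  1.70044538e-04 -2.99276730e+00] [-0.45813511 -0.08587015  0.57751972]
[314.98978622 236.54362697]
264 199
```

View pics/crop3.png

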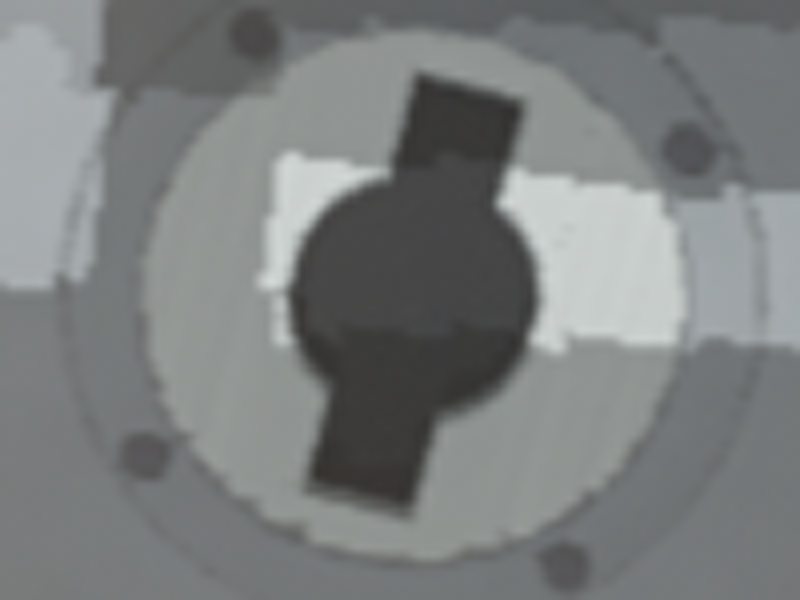

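The keyhole's slot corners in the crop are (418,75), (523,100), (305,490) and (412,517). I'll compute the centre and yaw from them.

```bash
python3 - <<'E'
from h import *
c=ld('wrist')
P=lambda u,v,z=.07: ray(c,264+(u+.5)/8-.5,199+(v+.5)/8-.5,z)
k=[P(*q) for q in ((418,75),(523,100),(305,490),(412,517))]
a,b=(k[0]+k[1])/2,(k[2]+k[3])/2;d=b-a
print('ctr',(a+b)/2,'len',np.linalg.norm(d),'w',np.linalg.norm(k[0]-k[1]),np.linalg.norm(k[2]-k[3]),'yaw',np.arctan2(d[1],d[0]))
for i,j in((0,2),(1,3)): e=k[j]-k[i];print(np.arctan2(e[1],e[0]))
print('bore',(P(292,295)+P(538,295))/2,np.linalg.norm(P(292,295)-P(538,295)))
E
```

```text
ctr [0.59594945 0.0739494  0.07      ] len 0.045094320382953544 w 0.0108996630018725 0.011509897364803744 yaw -0.109412989045323
-0.11622674748975666
-0.10263510220786291
bore [0.59552806 0.07402654 0.07      ] 0.025206870023148666
```

The keyhole is at (0.596, 0.074) with yaw -0.109; the slot and bore sizes agree with those given. Back to the cap.

Request:
arm_command:
  increments:
    - {"slide": [-0.05,0,0],"yaw": 0.1,"gripper": 0.7}
    - {"slide": [-0.1,-0.02,0],"yaw": 0.232,"gripper": 0.7}
    - {"slide": [-0.147,-0.05,0],"yaw": 0.232,"gripper": 0.7}
    - {"slide": [-0.147,-0.0855,0],"yaw": 0.232,"gripper": 0.7}
    - {"slide": [-0.147,-0.0855,-0.05],"yaw": 0.232,"gripper": 0.7}
    - {"slide": [-0.147,-0.0855,-0.1],"yaw": 0.232,"gripper": 0.7}
    - {"slide": [-0.147,-0.0855,-0.1],"yaw": 0.232,"gripper": 0.7}

```text
time_s: 8.38
ee_pos: [0.4472, -0.0117, 0.1189]
eef_rot: [3.139, -0.004, -2.761]
force: [0.9, 0.0, 1.2]
grip_width: 0.0659
```

Request:
arm_command:
  increments:
    - {"slide": [0,0,-0.03],"yaw": 0,"gripper": 0.7}
    - {"slide": [0,0,-0.06],"yaw": 0,"gripper": 0.7}
    - {"slide": [0,0,-0.08],"yaw": 0,"gripper": 0.7}
    - {"slide": [0,0,-0.0865],"yaw": 0,"gripper": 0.7}
    - {"slide": [0,0,-0.0865],"yaw": 0,"gripper": 0.7}

```text
time_s: 9.0
ee_pos: [0.45, -0.0119, 0.0353]
eef_rot: [-3.141, 0.001, -2.76]
force: [-0.5, -0.4, 0.0]
grip_width: 0.0656
```

Request:
arm_command:
  increments:
    - {"slide": [0,0,0],"yaw": 0,"gripper": 0}
    - {"slide": [0,0,0],"yaw": 0,"gripper": 0}
    - {"slide": [0,0,0],"yaw": 0,"gripper": 0}
    - {"slide": [0,0,0],"yaw": 0,"gripper": 0}
    - {"slide": [0,0,0],"yaw": 0,"gripper": 0}
    - {"slide": [0,0,0],"yaw": 0,"gripper": 0}
  grip_force: 50

```text
time_s: 9.75
ee_pos: [0.4493, -0.0119, 0.0339]
eef_rot: [3.142, -0.0, -2.76]
force: [-0.0, 0.2, -0.0]
grip_width: 0.0136
```

Request:
arm_command:
  increments:
    - {"slide": [0,0,0.03],"yaw": 0,"gripper": 0}
    - {"slide": [0,0,0.08],"yaw": 0,"gripper": 0}
    - {"slide": [0,0,0.125],"yaw": 0,"gripper": 0}
    - {"slide": [0,0,0.125],"yaw": 0,"gripper": 0}

```text
time_s: 10.25
ee_pos: [0.4506, -0.012, 0.1617]
eef_rot: [-3.139, 0.005, -2.76]
force: [0.4, -0.1, -2.0]
grip_width: 0.0136
```

```bash
python3 - <<'E'
from h import *
c=cam('wrist','w4');o=readout.get_obs();print(o['ee_pos'],o['eef_rot'],o['force'],o['grip_width'])
p=o['ee_pos'];q=proj(c,p);print(q)
x0,y0=int(q[0])-50,int(q[1])-40
x0=max(x0,0)
a=c['color'][y0:y0+75,x0:x0+100,::-1].astype(float);a=np.clip((a/255)**.45*330-60,0,255).astype(np.uint8)
cv2.imwrite('pics/crop4.png',cv2.resize(a,None,fx=8,fy=8,interpolation=cv2.INTER_CUBIC));print(x0,y0)
E
```

```text
[ 0.44958385 -0.01193073  0.15948852] [-3.14069427e+00  1.66254430e-03 -2.76034746e+00] [-0.35197672 -0.72700251 -2.22030446] 0.013366288331555983
[316.02138953 301.09019804]
266 261
```

View pics/crop4.png

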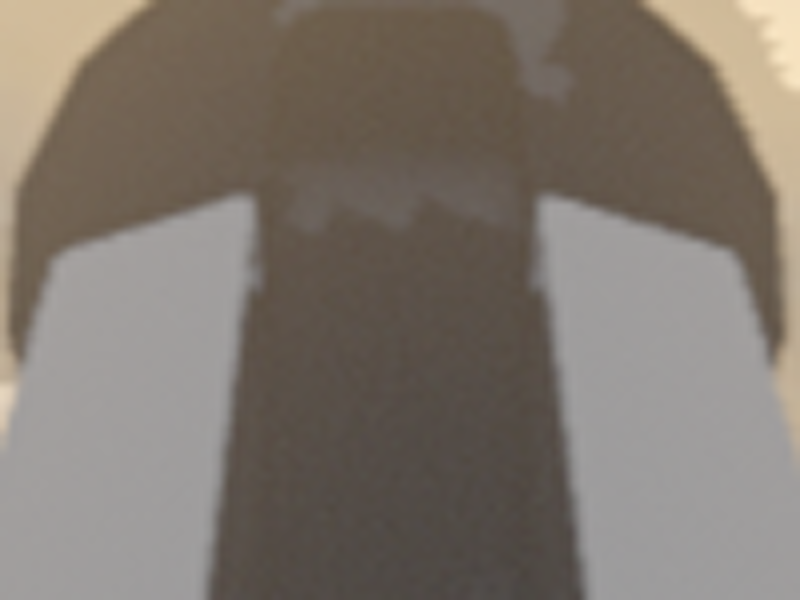

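The cap is gripped squarely across the fin: the opening is 13.5 mm, the lift weight about 1.5–2 N, and the fin lies midway between the fingers. Now to above the keyhole.

Request:
arm_command:
  increments:
    - {"slide": [0,0.045,0],"yaw": -0.15,"gripper": 0}
    - {"slide": [0.02,0.086,0],"yaw": -0.3,"gripper": 0}
    - {"slide": [0.06,0.086,0],"yaw": -0.4,"gripper": 0}
    - {"slide": [0.1,0.086,0],"yaw": -0.489,"gripper": 0}
    - {"slide": [0.13,0.086,0],"yaw": -0.489,"gripper": 0}
    - {"slide": [0.1475,0.086,0],"yaw": -0.489,"gripper": 0}
    - {"slide": [0.1475,0.086,0],"yaw": -0.489,"gripper": 0}
    - {"slide": [0.1475,0.086,0],"yaw": -0.489,"gripper": 0}

```text
time_s: 11.3
ee_pos: [0.5959, 0.0741, 0.1578]
eef_rot: [-3.141, -0.002, 3.034]
force: [0.8, 0.1, -2.0]
grip_width: 0.0137
```

Request:
arm_command:
  increments:
    - {"slide": [0.0,0,-0.03],"yaw": 0,"gripper": 0}
    - {"slide": [0.0,0,-0.045],"yaw": 0,"gripper": 0}
    - {"slide": [0.0,0,-0.05],"yaw": 0,"gripper": 0}
    - {"slide": [0.0,0,-0.05],"yaw": 0,"gripper": 0}
    - {"slide": [0.0,0,-0.05],"yaw": 0,"gripper": 0}

```text
time_s: 11.92
ee_pos: [0.5971, 0.0741, 0.1098]
eef_rot: [3.141, 0.001, 3.034]
force: [-0.9, -0.1, -2.1]
grip_width: 0.0139
```

Right on target. I'll lower slowly to just short of the disc and watch the force.

Request:
arm_command:
  increments:
    - {"slide": [0,0,-0.004],"yaw": 0,"gripper": 0}
    - {"slide": [0,0,-0.007],"yaw": 0,"gripper": 0}
    - {"slide": [0,0,-0.01],"yaw": 0,"gripper": 0}
    - {"slide": [0,0,-0.012],"yaw": 0,"gripper": 0}
    - {"slide": [0,0,-0.012],"yaw": 0,"gripper": 0}

```text
time_s: 12.55
ee_pos: [0.5968, 0.0741, 0.0968]
eef_rot: [-3.141, -0.0, 3.034]
force: [-0.5, -0.2, -1.6]
grip_width: 0.0137
```

The foot is 7 mm below the plate top with no contact force, so the lugs are in the slot. Pushing down.

Request:
arm_command:
  increments:
    - {"slide": [0,0,-0.004],"yaw": 0,"gripper": 0}
    - {"slide": [0,0,-0.007],"yaw": 0,"gripper": 0}
    - {"slide": [0,0,-0.01],"yaw": 0,"gripper": 0}
    - {"slide": [0,0,-0.0125],"yaw": 0,"gripper": 0}
    - {"slide": [0,0,-0.0145],"yaw": 0,"gripper": 0}
    - {"slide": [0,0,-0.0145],"yaw": 0,"gripper": 0}

```text
time_s: 13.3
ee_pos: [0.5972, 0.0741, 0.0838]
eef_rot: [3.141, 0.001, 3.034]
force: [-4.9, -0.3, 13.2]
grip_width: 0.0134
```

The push force is 13 N with the TCP at 0.0838, so the disc is at its stop. Turning clockwise.

Request:
arm_command:
  increments:
    - {"slide": [0,0,0],"yaw": -0.1,"gripper": 0}
    - {"slide": [0,0,0],"yaw": -0.23,"gripper": 0}
    - {"slide": [0,0,0],"yaw": -0.36,"gripper": 0}
    - {"slide": [0,0,0],"yaw": -0.49,"gripper": 0}
    - {"slide": [-0.0005,-0.0005,0],"yaw": -0.62,"gripper": 0}
    - {"slide": [-0.0005,-0.0005,0],"yaw": -0.75,"gripper": 0}
    - {"slide": [-0.0005,-0.0005,0],"yaw": -0.75,"gripper": 0}

```text
time_s: 14.18
ee_pos: [0.5973, 0.0735, 0.0839]
eef_rot: [3.139, 0.002, 2.282]
force: [-0.2, -0.8, 10.8]
grip_width: 0.0138
```

```bash
python3 -c "
from h import *
o=readout.get_obs();print(o['ee_pos'],o['eef_rot'],o['force'],o['moment'],o['grip_width'])"
```

```text
[0.59729086 0.07350596 0.08385843] [3.13933645e+00 2.06043614e-03 2.28192312e+00] [-0.1671514  -0.76611067 10.75312909] [-0.16485595 -0.03983715  0.10760506] 0.013792754357198766
```

The turn is smooth, with low side forces and a spring torque of about 0.11 N m. Continuing to the stop.

Request:
arm_command:
  increments:
    - {"slide": [0,0,0],"yaw": -0.13,"gripper": 0}
    - {"slide": [0,0,0],"yaw": -0.26,"gripper": 0}
    - {"slide": [-0.0005,-0.0005,0],"yaw": -0.39,"gripper": 0}
    - {"slide": [-0.0005,-0.0005,0],"yaw": -0.52,"gripper": 0}
    - {"slide": [-0.0005,-0.0005,0],"yaw": -0.65,"gripper": 0}
    - {"slide": [-0.0005,-0.0005,0],"yaw": -0.77,"gripper": 0}
    - {"slide": [-0.0005,-0.0005,0],"yaw": -0.83,"gripper": 0}
    - {"slide": [-0.0005,-0.0005,0],"yaw": -0.83,"gripper": 0}

```text
time_s: 15.18
ee_pos: [0.5963, 0.0729, 0.0838]
eef_rot: [3.14, 0.0, 1.453]
force: [-5.0, -2.0, 13.0]
grip_width: 0.0138
```

```bash
python3 -c "
from h import *
c=cam('wrist','w5')
o=readout.get_obs();print(o['ee_pos'],o['eef_rot'],o['force'],o['moment'],o['grip_width'])
q=proj(c,o['ee_pos']);print(q);x0=max(int(q[0])-120,0);y0=max(int(q[1])-110,0)
a=c['color'][y0:y0+180,x0:x0+240,::-1].astype(float);a=np.clip((a/255)**.6*300-30,0,255).astype(np.uint8)
cv2.imwrite('pics/crop5.png',cv2.resize(a,None,fx=3,fy=3))"
```

```text
[0.59629301 0.07291338 0.08380931] [3.13990107e+00 1.27462205e-04 1.45378608e+00] [-3.91367659 -2.59705868 13.70077965] [-0.43183911  0.77834929  0.16955466] 0.013468690690165427
[314.4766287 305.8141081]
```

View pics/crop5.png

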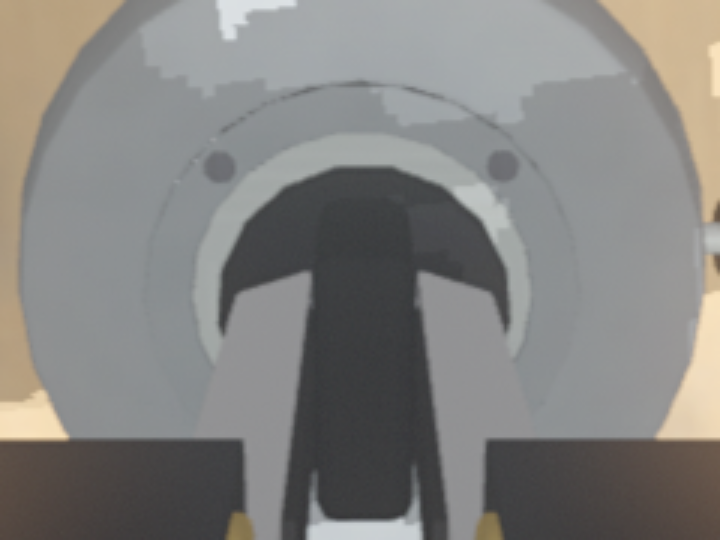

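The cap sits centred in the plate, fin turned a quarter turn and still gripped. The torque of 0.17 N m matches the stop and the push is 13 N with the disc down. I'll hold for a moment, then hand in.

Request:
arm_command:
  increments:
    - {"slide": [0,0,0],"yaw": 0,"gripper": 0}
    - {"slide": [0,0,0],"yaw": 0,"gripper": 0}
    - {"slide": [0,0,0],"yaw": 0,"gripper": 0}
    - {"slide": [0,0,0],"yaw": 0,"gripper": 0}

```text
time_s: 15.72
ee_pos: [0.5963, 0.0729, 0.0838]
eef_rot: [3.14, 0.0, 1.454]
force: [-3.9, -1.4, 14.2]
grip_width: 0.0139
```

```bash
python3 -c "
from h import *
o=readout.get_obs();print(o['ee_pos'],o['eef_rot'],o['force'],o['moment'],o['grip_width']);print(job.hand_in())"
```

```text
[0.59630603 0.07290856 0.08382379] [3.13985237e+00 1.11598668e-04 1.45401459e+00] [-3.87865867 -1.3966067  14.17699868] [-0.35364177  0.80590937  0.19412803] 0.013915707800683314
the job is handed in; nothing more can be done
None
```

The winder is ready and the job is handed in: I pressed round, square, then bar, each to about 5 mm. The black cap then went through the slot, down to the spring stop and 1.58 rad clockwise, and the arm is still gripping it pushed down.

**Last checks**, at 15.7 s on the clock:
- **Push:** 14 N, with the tool height putting the cap's foot about 20 mm below the plate top, which is fully down.
- **Turn:** torque 0.17–0.19 N m, a little above the 0.16 N m expected at the stop.
- **Position:** the tool was within about 1.5 mm of the keyhole centre, and the cap upright.
- **Grip:** closed on the fin at 13.9 mm.

**Anything that disagreed:**
- My first move call was refused because the rows lacked the yaw field. Nothing moved.
- The force reading grew over the three presses, from 7 to 15 to 25 N, with up to 10 N sideways on the bar key. I could not explain it, but the depths were right.
- My first rough guess of the fin angle from the top view (about 0.15 rad) was wrong. The close-up gave 0.38 rad, and the grasp was square.
- I did not re-measure the reel, tape measure, marker or jar at the end. The arm never came near them, and there were no unexpected contact forces.

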